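# Clamp a heat sink onto its chip

### The job

Clamp the heat sink down on its chip while the bond sets: push the red jaw gently down its bar until the pad meets the heat sink and the jaw rocks up and just binds on the bar, without ramming it, then turn the handle clockwise, about a radian, until the screw is snug but not crushing. Do not shift the heat sink or knock the things around, and let go at the end.

Things in the scene. Friction and masses are not known exactly. Their poses are not given: they have to be found in the camera images.
- fixture: clamping fixture, screwed to the bench: aluminium base plate 230 x 130 x 12 mm; origin at the centre of its underside, z up, x along its long side. The steel bar stands on it 70 mm along +x; the red jaw slides on the bar and reaches along -x, so that pad and handle axis lie at x = -30 mm, y = 0
- jaw: red sliding jaw: collar 36 x 32 x 56 mm around the bar, arm 24 mm wide, 22 mm thick, ending 116 mm from the bar. Origin on the bar's axis at the arm's mid-height (arm top 11 mm above, collar top 34 mm above); y across the arm. It starts 20 to 43 mm too high and stays where it is left
- push_spot (a point): arm's flat top 38 mm from the bar's axis: push down here with closed fingertips, 10 to 15 mm/s (not on the handle: no rocking). It slides with 1 to 3 N; once the pad meets the work the push rises to 8-11 N as the arm's outer end rocks up by 1 to 6 deg, not known beforehand; then the collar bites the bar and the push climbs faster. Stop at 14 to 16 N; 20 N is ramming
- handle_grip (a point): middle of the black wing handle (56 mm long, 14 mm wide, 24 mm high, yellow near one end) on the screw's axis, 100 mm from the bar's axis, standing clear of the arm by 22 mm; x along the wing, pinch across y from above. The wing's mid-height is 2 mm below this point
- handle (a joint): turn of the handle, rad, near 0 at the start (wing along the arm), growing clockwise from above = tightening. Each rad drives the pad down 2.5 mm and, once the jaw has bound, adds 10 to 14 N of clamping. It takes 0.11 N m when free, plus 0.0025 N m per newton of clamping; 20 to 25 N (some 1 to 1.2 rad after binding) is snug. It stays where it is left
- pad: round black rubber pad, 20 mm across, 7 mm thick, on a spring-loaded tip (14 N/mm) under the screw; origin on the screw's axis 35 mm above the pad's face
- pad_face (a point): centre of the pad's lower face, which presses on the heat sink
- board: circuit board on a blue carrier, 100 x 80 x 8 mm, lying loose on the fixture below the pad, with a black chip 42 x 42 x 4 mm in its middle; origin at the centre of its underside
- chip_top (a point): centre of the chip's top, 12 mm above the board's underside
- heatsink: finned aluminium heat sink 50 x 50 x 30 mm, 0.1 to 0.2 kg, loose on the chip under the pad, with a solid 28 mm square in the middle of its top; origin at the centre of its underside
- heatsink_top (a point): centre of the heat sink's top, 30 mm above its underside (54 mm above the bench)
- meter: bystander: grey multimeter 150 x 75 x 42 mm lying beside the fixture, origin under its centre
- dispenser: bystander: red tape dispenser 130 x 55 mm, 77 mm high, beside the fixture, origin under its centre
- flux: bystander: small jar with a green lid, 44 mm across, 60 mm high, beyond the bar, origin under its centre
- bar: upright flat steel bar, 8 x 20 mm, that carries the jaw; origin at the centre of its foot on the base plate, 156 mm below its top (168 mm above the bench). It sits with a little play, different each time, which sets how far the jaw rocks before it bites
Not all that is in view belongs to the job. What is meant by the heatsink is not black or yellow, and is the larger of those in its own colour.

How it is judged:
By the outcome, as a careful person would: the job done as asked, in the order asked, and still so for the second after the job is handed in, with the robot touching nothing.
It also fails if it takes over 48 s, if anything falls off the work surface, if the arm or the gripper's body presses on something with over 40 N, if the wrist force passes 120 N, or if a joint passes its speed limit or range.

### The arm

A 6-joint arm with a two-finger parallel gripper is mounted at the origin on the work surface. World frame = base frame: x ahead of the robot, y to its left, z up, the work surface at z = 0. Lengths are in m, angles in rad, forces in N, time in s.
With the tool pointing down it reaches from about 0.25 to 0.725 m from the base axis. Payload 9.7 kg.
Tool frame: the origin (TCP) lies on the centre line of the jaws, within the pads' length; the fingertips stand 17 mm ahead of it and the grasp point (between the pads) lies 2 mm behind it; z points along the fingers, y is the line along which they close (so a half turn about z gives the same grasp; the last joint's range is limited). The gripper opens to 85 mm and grips with 20 to 120 N. Pads are 22 mm wide; open, the fingers measure 114 mm over their backs; the gripper's body (76 mm by 85 mm) begins 54 mm behind the grasp point. The pads swing forward as they close: fully open they stand 13 mm farther back than shut.
Start: joints at [-1.126, 0.087, 0.176, 1.66, 0, 1.571], TCP at [0.237, -0.496, 0.218] pointing down, gripper open.
Joint ranges: [-3.13, 3.13], [-0.85, 1.81], [-1.15, 1.24], [-2.2, 2.28], [-1.44, 1.52], [-3.14, 3.14]. Speed limits (rad/s): [2.22, 2.22, 2.57, 3.14, 3.14, 3.14].

### API

Orientations are given as a rotation vector (axis times angle).
In Python, from workcell import r, optics, finder gives the robot as it stands. Calls block until the motion is done:
- r.move_pose(position, orientation): joint-space move of the TCP to a pose.
- r.servo_line(position, rotation=None, v=0.15): straight line of the TCP; rotation=None keeps the orientation; v is the mean speed in m/s.
- r.movej(angles): joint-space move.
- r.set_gripper(opening, f_grip=None): finger opening in m; f_grip is the grip in N (None keeps the last); returns when the fingers have stopped.
- r.hold(seconds).
- r.inverse_kinematics(position, orientation): joint angles nearest the present ones, or None.
- r.observe(): the state.
- optics.get_image(name): name is "side" or "top"; returns a dict with "color" (400x640x3 uint8, blue, green, red), "z_map" (400x640 float32, m along the optical axis (not along the pixel's ray), 0 where there is no reading), "fov_y" (degrees; the focal length in pixels is half the picture's height over the tangent of half this angle, whatever the lens; pixels are square), "cx", "cy" (the principal point, pixels), "rvec" (rotation vector, rad) and "tvec" (3), from world to camera coordinates, as OpenCV has them. Camera axes: x right, y down, z forward; pixel columns grow to the right and rows downward; lengths in m; the calibration is good to about 2 mm. A picture is of the moment at which its call begins.
A pose or a line that the arm cannot do raises r.MotionError and nothing moves.
- r.finish_job(): hands the job in; it is judged then, once.
Trained networks look in the newest picture that a camera, given by its name, has taken for a name from the list of things; names that differ only in an ending like _2 or _b are one class to them, and where a whole thing is asked for, a point or a joint stands for the part that bears it (a point fixed in the world has none). Each returns a list of dicts, best first, with "conf" (0 to 1); they miss things now and then, are a little off and sometimes report something else, mostly with a low value. They report only what shows in the picture. A call takes as long as a camera call. They do not tell look-alikes from the thing itself.
- finder.regions_of(label, camera): "mask" (400x640 bool, what is visible of it) and "bbox" ([centre column, centre row, width, height] in pixels, round what is visible of it).
The state is a dict: "t": time; "joints": joint angles; "qvel": joint speeds; "effort": joint torques, N m; "eef_pos": TCP position; "tcp_rot": TCP orientation; "ft_force": force on the tool from outside, world axes, zero at the start; "ft_torque": the same for the moment, N m; "opening": finger opening in m; "gripper_force": force on a finger pad.
Only numpy, scipy, OpenCV 4.12 (cv2) and the standard library are available. Lean on these libraries where they do the work, as an engineer would, in place of code of your own. Each camera call takes 0.05 s, during which the arm holds its last target. There are 200 camera calls.

## Working session

There is one attempt and no reset: what is moved stays moved. The work goes in short steps, each a Python script; the robot and the scene stay as the last script left them, time stands still between calls to the robot, and variables do not carry over. Pictures are saved under pics/ and viewed, at most 10 in all, crops included, and the job is handed in when it is done.

```bash
mkdir -p pics; ls; cat > h.py <<'E'
import numpy as np, cv2
from workcell import r, optics, finder
def cam(n):
    d=optics.get_image(n); h=d["color"].shape[0]
    d["f"]=h/2/np.tan(np.radians(d["fov_y"])/2); d["R"]=cv2.Rodrigues(np.array(d["rvec"],float))[0]; d["t"]=np.array(d["tvec"],float).ravel()
    return d
def cloud(d):
    z=d["z_map"]; v,u=np.indices(z.shape)
    p=np.stack([(u-d["cx"])/d["f"]*z,(v-d["cy"])/d["f"]*z,z],-1)
    w=(p-d["t"])@d["R"]; w[z<=0]=np.nan
    return w
def proj(d,P):
    c=d["R"]@np.array(P)+d["t"]; return c[:2]/c[2]*d["f"]+[d["cx"],d["cy"]]
E
python3 - <<'E'
from h import *
for n in("side","top"):
    d=cam(n); cv2.imwrite(f"pics/{n}0.png",d["color"]); w=cloud(d); print(n,"cam",-d["R"].T@d["t"],d["f"])
    for l in("fixture","jaw","handle","heatsink","board","bar","pad","meter","dispenser","flux"):
        for q in finder.regions_of(l,n)[:3]:
            m=q["mask"]; p=w[m]; p=p[~np.isnan(p[:,0])]
            print(l,round(q["conf"],2),np.round(q["bbox"]),m.sum(),np.round(np.median(p,0),3) if len(p) else None, np.round(np.percentile(p,[2,98],axis=0),3).tolist() if len(p) else None)
print(r.observe())
E
```

```text
pics
side cam [ 0.30145601 -0.52473415  0.56780469] 412.8031183893445
fixture 0.76 [297. 252. 132. 135.] 5909 [0.539 0.002 0.013] [[0.417, -0.076, 0.005], [0.643, 0.087, 0.181]]
fixture 0.69 [244. 215.  66.  57.] 1947 [0.477 0.174 0.035] [[0.418, 0.139, 0.0], [0.552, 0.265, 0.043]]
fixture 0.52 [303. 212.  72.  62.] 2140 [0.534 0.008 0.136] [[0.478, -0.012, 0.0], [0.619, 0.177, 0.182]]
jaw 0.86 [305. 211.  74.  55.] 2039 [0.53  0.007 0.137] [[0.478, -0.012, 0.096], [0.616, 0.044, 0.182]]
jaw 0.43 [377. 309.  78.  68.] 3060 [ 0.599 -0.16   0.029] [[0.54, -0.186, 0.001], [0.667, -0.108, 0.077]]
handle 0.77 [285. 204.  27.  26.] 531 [ 0.502 -0.003  0.173] [[0.476, -0.011, 0.082], [0.561, 0.1, 0.183]]
heatsink 0.95 [318. 360.  43.  47.] 1395 [ 0.466 -0.198  0.028] [[0.436, -0.225, 0.002], [0.497, -0.164, 0.032]]
heatsink 0.9 [216. 334.  27.  34.] 535 [ 0.341 -0.079  0.018] [[0.325, -0.091, 0.001], [0.361, -0.056, 0.021]]
heatsink 0.61 [284. 266.  34.  37.] 902 [ 0.494 -0.008  0.049] [[0.47, -0.032, 0.021], [0.528, 0.026, 0.056]]
board 0.75 [286. 273.  67.  50.] 1023 [ 0.481 -0.023  0.02 
[... 2308 characters left out ...]
0.0], [0.72, 0.07, 0.062]]
{'t': 1.1, 'joints': array([-1.12600233e+00,  8.69078113e-02,  1.75877670e-01,  1.65981785e+00,
       -5.57258885e-07,  1.57078902e+00]), 'qvel': array([-0.00010413,  0.00201683,  0.00120128, -0.0013168 , -0.00189439,
       -0.00198843]), 'effort': array([-3.16141901e-03, -5.20115411e+01,  4.64859080e+01,  1.85952544e-03,
       -7.34545301e-05,  2.72801579e-06]), 'eef_pos': array([ 0.23664152, -0.49646814,  0.21846841]), 'tcp_rot': array([-3.06416854e+00, -6.92935601e-01,  1.87520235e-05]), 'ft_force': array([-0.43765047, -0.24627741,  1.78932789]), 'ft_torque': array([-0.02543344,  0.00597775, -0.01150864]), 'gripper_force': 0.0, 'opening': 0.08534221578125807}
```

```bash
python3 - <<'E'
import cv2
a=cv2.imread("pics/side0.png")[170:400,190:440]; cv2.imwrite("pics/s_crop.png",cv2.resize(a,None,fx=2.6,fy=2.6,interpolation=3))
a=cv2.imread("pics/top0.png")[120:330,220:480]; cv2.imwrite("pics/t_crop.png",cv2.resize(a,None,fx=2.8,fy=2.8,interpolation=3))
E
python3 - <<'E'
import sys; sys.path.insert(0,'.')
from h import *
for n in("side","top"):
    d=cam(n); w=cloud(d)
    g=lambda l,n: finder.regions_of(l,n)
    # collar/arm/bar/handle by height slices near the fixture
    x,y,z=w[...,0],w[...,1],w[...,2]
    near=(x>.44)&(x<.64)&(y>-.05)&(y<.08)
    hs=np.arange(.09,.19,.004); print(n,np.histogram(z[near],hs)[0].tolist())
    from_red=(d["color"][...,2].astype(int)>1.8*d["color"][...,1])&near&(z>.09)
    print(np.histogram(z[from_red],hs)[0].tolist())
    hd=near&(z>.176)
    for nm,m in(("handle",hd),("red",from_red)):
        p=w[m][:,:2].astype(np.float32); rect=cv2.minAreaRect(p); c=p.mean(0); u=np.linalg.svd(p-c,full_matrices=0)[2][0]
        print(nm,len(p),c,rect,np.degrees(np.arctan2(u[1],u[0])))
E
```

```text
side [26, 42, 4, 32, 35, 33, 73, 108, 114, 107, 122, 454, 60, 62, 46, 72, 87, 181, 80, 90, 59, 63, 155, 38]
[0, 0, 0, 13, 32, 30, 58, 103, 112, 105, 121, 421, 48, 46, 39, 49, 44, 94, 0, 0, 0, 0, 0, 0]
handle 224 [ 5.0165224e-01 -2.0966162e-04] ((0.5030883550643921, 0.0025770310312509537), (0.05668289586901665, 0.01596350036561489), 15.323210716247559) -164.69766
red 1315 [0.5578611  0.01375771] ((0.5512599945068359, 0.018938859924674034), (0.13449428975582123, 0.033860307186841965), 19.956228256225586) -162.46172
top [0, 0, 0, 2, 3, 6, 9, 11, 13, 12, 40, 414, 39, 11, 10, 14, 64, 214, 15, 47, 8, 13, 179, 72]
[0, 0, 0, 0, 0, 0, 0, 0, 0, 0, 15, 254, 28, 5, 5, 4, 34, 164, 2, 0, 0, 0, 0, 0]
handle 259 [0.5022531  0.00198049] ((0.5024056434631348, 0.0016076304018497467), (0.05540428310632706, 0.014460470527410507), 16.64580535888672) -164.16397
red 511 [0.57204103 0.02826209] ((0.5713600516319275, 0.027716433629393578), (0.08741451054811478, 0.029889706522226334), 20.046358108520508) -157.66493
```

View pics/s_crop.png

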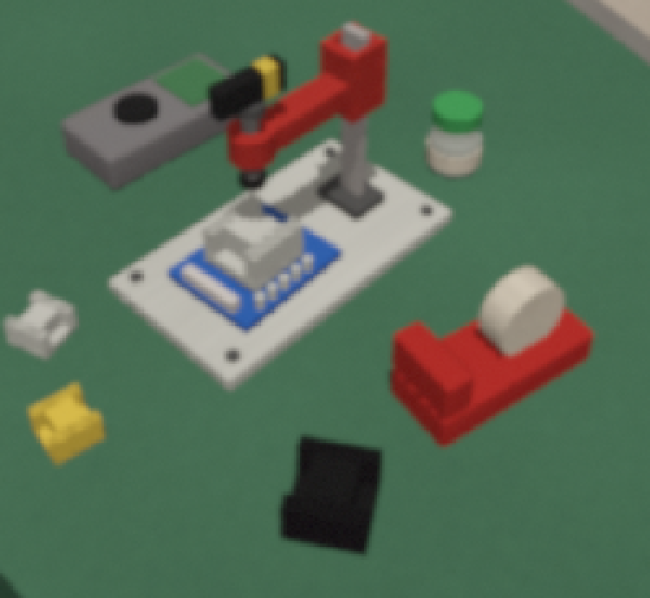

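View pics/t_crop.png

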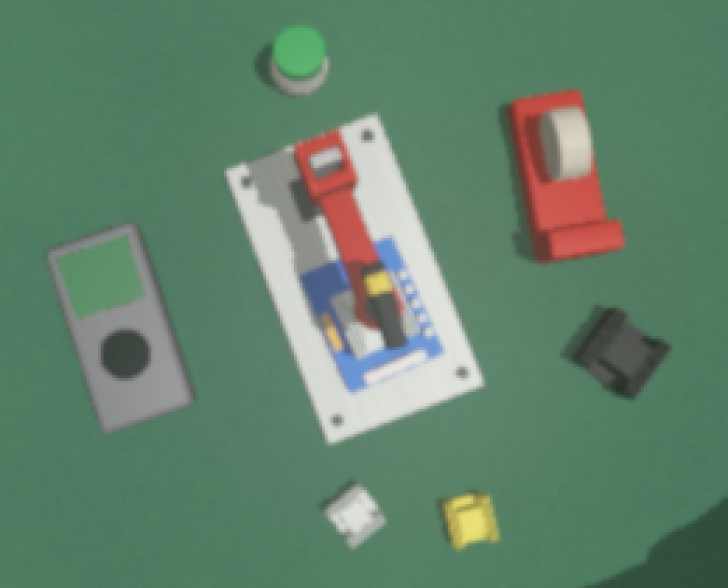

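The heat sinks in view, in side-crop pixels:
- Large grey one on the chip under the pad (255,240), full image about (288,262).
- Small grey one on the bench (40,322).
- Yellow one (65,422).
- Black one (330,495).

The grey one on the chip is the one meant: it isn't black or yellow, it's the larger of the two greys, and it already sits under the pad. This crop confirms it. The bar is at (0.597,0.035) and the handle at (0.5025,0.002), 100 mm apart as specified. The arm top is at about z 0.136.

```bash
cat >> h.py <<'E'
from scipy.spatial.transform import Rotation as Ro
BAR=np.array([.597,.035]); HAN=np.array([.5024,.0017])
A=(BAR-HAN)/np.linalg.norm(BAR-HAN); YAW=np.arctan2(A[1],A[0])
def rot(yaw,tilt):  # tool x = -a, tilt: tool z leans toward the bar (rad)
    c,s=np.cos(yaw),np.sin(yaw); a=np.array([c,s,0]); y=np.array([-s,c,0])
    z=np.array([0,0,-1])*np.cos(tilt)+a*np.sin(tilt); return Ro.from_matrix(np.stack([np.cross(y,z),y,z],1))
def fz(n=5,dt=.02):
    L=[]
    for _ in range(n): r.hold(dt); o=r.observe(); L.append(np.r_[o["ft_force"],o["ft_torque"]])
    return np.mean(L,0),np.std(L,0)
E
python3 - <<'E'
from h import *
T=np.radians(10); R=rot(YAW,T); Z=R.as_matrix()[:,2]; X=R.as_matrix()[:,0]
# contact corner: tip, outer edge (+x by 11 mm)
C=np.r_[BAR-.038*A,.136+.006]
tcp=C-.017*Z-.011*X
print(YAW,C,tcp,Z,X)
hi=tcp+[0,0,.07]
q=r.inverse_kinematics(hi,R.as_rotvec()); print(q)
r.set_gripper(0.0,30); print(r.observe()["opening"],r.observe()["t"])
r.move_pose(hi,R.as_rotvec()); print(r.observe()["joints"],r.observe()["t"])
r.servo_line(tcp,v=.08)
m,s=fz(10); o=r.observe(); print(o["t"],o["eef_pos"],m.round(2),s.round(2))
np.save("bias.npy",m)
d=cam("side"); cv2.imwrite("pics/s1.png",cv2.resize(d["color"][120:300,200:420],None,fx=3,fy=3,interpolation=3))
E
```

```text
0.33846296862669734 [0.56115589 0.02238257 0.142     ] [0.56858964 0.02499931 0.16065186] [ 0.16379644  0.05765773 -0.98480775] [-0.9289358  -0.32699326 -0.17364818]
[ 0.0150598  -0.03985196  0.05775403  1.50274831  0.0552126  -0.31881844]
-0.0004088741541227597 1.9667
[ 0.01410917 -0.03977144  0.05778943  1.50279088  0.05505573 -0.31835721] 4.1667
5.3583 [0.56885177 0.02501851 0.16122275] [ 0.15  0.16  0.13 -0.06  0.14 -0.  ] [0.57 0.41 0.51 0.02 0.04 0.02]
```

View pics/s1.png

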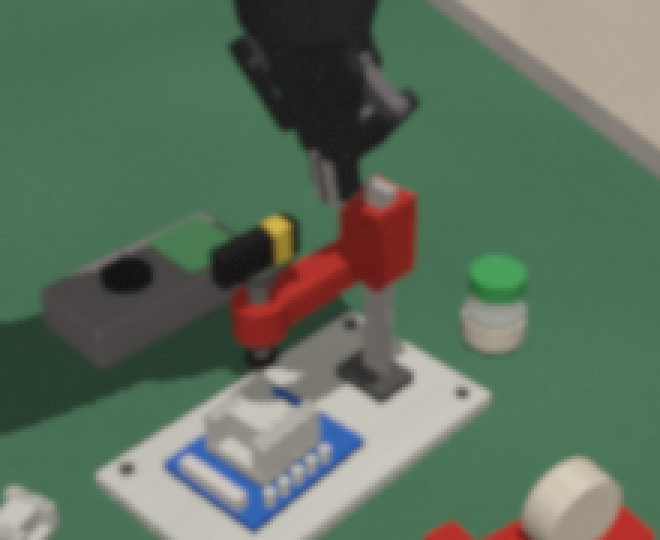

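The picture shows the closed fingers just beside the collar. The tips, near (335,195), look higher than I expected, so I'll check with projection and depth before pushing.

```bash
python3 - <<'E'
from h import *
o=r.observe(); M=Ro.from_rotvec(o["tcp_rot"]).as_matrix(); p=o["eef_pos"]
d=cam("side"); w=cloud(d)
g=lambda P:((proj(d,P)-[200,120])*3).round()
print("tip",g(p+.017*M[:,2]),"tcp",g(p),"contact",g(np.r_[BAR-.038*A,.136]),"bartop",g(np.r_[BAR,.168]),"collar top front",g(np.r_[BAR-.018*A,.159]))
t=cam("top"); wt=cloud(t)
for n,W in(("side",w),("top",wt)):
    q=(W-p)@M; m=(np.abs(q[...,0])<.02)&(np.abs(q[...,1])<.03)&(q[...,2]>-.05)&(q[...,2]<.03)
    print(n,np.histogram(q[...,2][m],np.arange(-.05,.031,.005))[0].tolist())
    m2=m&(q[...,2]<.02)&(q[...,2]>.0); print(np.nanpercentile(q[m2],[5,50,95],axis=0).round(3).tolist())
E
```

```text
tip [346. 235.] tcp [342. 214.] contact [333. 254.] bartop [377. 185.] collar top front [356. 209.]
side [26, 35, 40, 35, 34, 32, 12, 4, 0, 0, 26, 41, 41, 34, 117, 89]
[[-0.019, -0.015, 0.004], [-0.012, -0.002, 0.011], [-0.01, 0.013, 0.019]]
top [0, 0, 0, 0, 0, 0, 0, 0, 0, 0, 0, 0, 0, 0, 0, 0]
[nan, nan, nan]
  return np.nanmean(a, axis, out=out, keepdims=keepdims)
```

```bash
python3 - <<'E'
from h import *
o=r.observe(); M=Ro.from_rotvec(o["tcp_rot"]).as_matrix(); p=o["eef_pos"]; print(p,o["tcp_rot"],o["t"],M.round(3).tolist())
d=cam("side"); w=cloud(d)
c=d["color"]; cv2.imwrite("pics/s2.png",cv2.resize(c[130:220,270:360],None,fx=6,fy=6,interpolation=3))
for v in range(170,212,3):
    print(v,[tuple((w[v,u]*1000).round().astype(int)) if w[v,u,0]==w[v,u,0] else None for u in range(304,322,4)])
E
```

```text
[0.56870808 0.02500896 0.160916  ] [-0.50001384  2.92644439  0.04367981] 5.5083 [[-0.929, -0.332, 0.164], [-0.327, 0.943, 0.058], [-0.174, -0.0, -0.985]]
170 [(np.int64(550), np.int64(26), np.int64(209)), (np.int64(550), np.int64(10), np.int64(218)), (np.int64(556), np.int64(7), np.int64(218)), (np.int64(555), np.int64(-11), np.int64(228)), (np.int64(558), np.int64(-19), np.int64(231))]
173 [(np.int64(549), np.int64(23), np.int64(206)), (np.int64(551), np.int64(12), np.int64(211)), (np.int64(558), np.int64(10), np.int64(210)), (np.int64(556), np.int64(-8), np.int64(221)), (np.int64(726), np.int64(314), np.int64(1))]
176 [(np.int64(550), np.int64(26), np.int64(198)), (np.int64(551), np.int64(12), np.int64(205)), (np.int64(558), np.int64(12), np.int64(203)), (np.int64(566), np.int64(13), np.int64(200)), (np.int64(720), np.int64(300), np.int64(1))]
179 [(np.int64(551), np.int64(28), np.int64(190)), (np.int64(554), np.int64(18), np.int64(195)), (np.int64(558), np.int64(12), np.int64(197)), (np.int64(565), np.int64(11), np.int64(196)), (np.int64(713), np.int64(287), np.int64(1))]
182 [(np
[... 1630 characters left out ...]
 [(np.int64(631), np.int64(208), np.int64(0)), (np.int64(558), np.int64(29), np.int64(137)), (np.int64(564), np.int64(24), np.int64(138)), (np.int64(572), np.int64(24), np.int64(136)), (np.int64(577), np.int64(19), np.int64(137))]
206 [(np.int64(547), np.int64(22), np.int64(138)), (np.int64(555), np.int64(22), np.int64(135)), (np.int64(561), np.int64(17), np.int64(137)), (np.int64(568), np.int64(16), np.int64(135)), (np.int64(576), np.int64(16), np.int64(133))]
209 [(np.int64(545), np.int64(17), np.int64(135)), (np.int64(550), np.int64(11), np.int64(137)), (np.int64(558), np.int64(12), np.int64(134)), (np.int64(567), np.int64(13), np.int64(131)), (np.int64(577), np.int64(18), np.int64(124))]
```

View pics/s2.png

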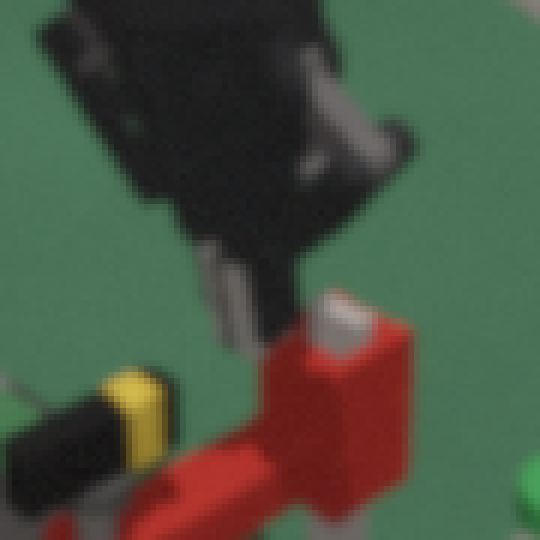

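The tips really end at about z 0.175, 13 mm behind the TCP instead of 17 mm ahead. I'll map the gripper's shape in the tool frame before deciding how to push past the bar top.

```bash
python3 - <<'E'
from h import *
o=r.observe(); M=Ro.from_rotvec(o["tcp_rot"]).as_matrix(); p=o["eef_pos"]; print(o["opening"])
for n in("side","top"):
    d=cam(n); w=cloud(d); q=(w-p)@M
    m=(w[...,2]>.172)&(np.hypot(w[...,0]-p[0],w[...,1]-p[1])<.12)&(q[...,0]<.06)
    red=d["color"][...,2]>1.6*d["color"][...,1]; m&=~red
    Q=q[m]*1000
    for a in range(-150,10,10):
        s=Q[(Q[:,2]>=a)&(Q[:,2]<a+10)]
        if len(s)>3: print(n,a,len(s),np.percentile(s[:,:2],[3,97],axis=0).round().tolist())
E
```

```text
-0.00014016436243133068
side -150 221 [[-13.0, -36.0], [38.0, 10.0]]
side -140 88 [[-7.0, -37.0], [12.0, -20.0]]
side -130 172 [[-6.0, -41.0], [19.0, 12.0]]
side -120 259 [[-3.0, -48.0], [20.0, 27.0]]
side -110 346 [[-9.0, -60.0], [20.0, 57.0]]
side -100 232 [[-3.0, -59.0], [18.0, 54.0]]
side -90 211 [[-10.0, -49.0], [18.0, 49.0]]
side -80 151 [[-11.0, -42.0], [17.0, 41.0]]
side -70 165 [[-8.0, -32.0], [14.0, 34.0]]
side -60 60 [[4.0, -25.0], [14.0, 25.0]]
side -50 59 [[-1.0, -13.0], [12.0, 10.0]]
side -40 102 [[-5.0, -13.0], [59.0, 8.0]]
side -30 139 [[-2.0, -12.0], [58.0, 7.0]]
side -20 16 [[1.0, -8.0], [28.0, 4.0]]
```

My 10° tilt would also have put the bar-side finger edge 16 mm from the bar axis, where it would hit the collar (18 mm). I'll move to a 5° tilt with the contact edge 44 mm out, then go down by touch.

```bash
python3 - <<'E'
from h import *
R=rot(YAW,np.radians(5)); M=R.as_matrix()
p0=r.observe()["eef_pos"]
C=np.r_[BAR-.044*A,.175]; P=C+.016*M[:,2]-.011*M[:,0]; P[2]=p0[2]
r.servo_line(P,R.as_rotvec(),v=.05)
b,_=fz(8); np.save("bias.npy",b)
hit=0
for i in range(26):
    P[2]-=.002; r.servo_line(P,v=.015)
    f=[r.observe()["ft_force"][2]]
    for _ in range(3): r.hold(.01); f.append(r.observe()["ft_force"][2])
    f=np.mean(f)-b[2]; print(i,round(P[2],4),round(f,2))
    if f>6: break
    hit+= f>1.0
    if hit>=3: break
o=r.observe(); print(o["t"],o["eef_pos"])
d=cam("side"); cv2.imwrite("pics/s3.png",cv2.resize(d["color"][130:280,250:360],None,fx=4,fy=4,interpolation=3))
E
```

```text
0 0.1587 -0.34
1 0.1567 0.08
2 0.1547 0.1
3 0.1527 -0.41
4 0.1507 -0.2
5 0.1487 -0.16
6 0.1467 0.3
7 0.1447 -0.16
8 0.1427 0.33
9 0.1407 0.17
10 0.1387 -0.39
11 0.1367 -0.29
12 0.1347 -0.06
13 0.1327 -0.34
14 0.1307 -0.18
15 0.1287 -0.04
16 0.1267 0.22
17 0.1247 -0.32
18 0.1227 -0.02
19 0.1207 0.29
20 0.1187 -0.09
21 0.1167 -0.23
22 0.1147 -0.25
23 0.1127 -0.29
24 0.1107 -0.03
25 0.1087 -0.31
14.0583 [0.56707591 0.02447938 0.10852126]
```

View pics/s3.png

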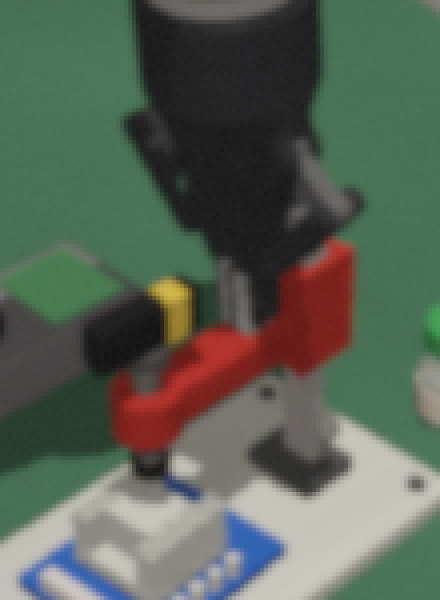

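The fingers are now on the arm at about (250,325), and the pad seems closer to the heat sink (150,480). I'll measure the heights.

```bash
python3 - <<'E'
from h import *
d=cam("side"); w=cloud(d); x,y,z=w[...,0],w[...,1],w[...,2]
near=(x>.44)&(x<.64)&(y>-.05)&(y<.08)
red=(d["color"][...,2].astype(int)>1.8*d["color"][...,1])&near&(z>.06)
hs=np.arange(.06,.19,.004); h=np.histogram(z[red],hs)[0]; print([(round(a,3),int(b)) for a,b in zip(hs,h)])
s=((w[...,:2]-BAR)@A)
m=red&(s<-.05)&(s>-.075); print("armtop(50-75)",np.nanpercentile(z[m],[50,80,95]))
o=r.observe(); M=Ro.from_rotvec(o["tcp_rot"]).as_matrix(); q=(w-o["eef_pos"])@M
m=(abs(q[...,0])<.016)&(abs(q[...,1])<.018)&~red&(q[...,2]>-.05)
print("tool z",np.histogram(q[...,2][m],np.arange(-.05,.03,.004))[0], o["ft_force"],o["effort"])
E
```

```text
[(np.float64(0.06), 0), (np.float64(0.064), 0), (np.float64(0.068), 0), (np.float64(0.072), 0), (np.float64(0.076), 0), (np.float64(0.08), 0), (np.float64(0.084), 2), (np.float64(0.088), 26), (np.float64(0.092), 30), (np.float64(0.096), 38), (np.float64(0.1), 95), (np.float64(0.104), 102), (np.float64(0.108), 104), (np.float64(0.112), 106), (np.float64(0.116), 240), (np.float64(0.12), 208), (np.float64(0.124), 31), (np.float64(0.128), 36), (np.float64(0.132), 31), (np.float64(0.136), 32), (np.float64(0.14), 54), (np.float64(0.144), 24), (np.float64(0.148), 0), (np.float64(0.152), 0), (np.float64(0.156), 0), (np.float64(0.16), 0), (np.float64(0.164), 0), (np.float64(0.168), 0), (np.float64(0.172), 2), (np.float64(0.176), 0), (np.float64(0.18), 1), (np.float64(0.184), 0)]
armtop(50-75) [0.11907189 0.12050907 0.12136292]
tool z [15 22 27 26 29 26 21 15 10  4  0  0  0  0  0  0  0  3  0] [-0.47433571  0.08058391  0.31838415] [-1.15823670e-03 -4.96715891e+01  4.78629005e+01 -9.14457869e-01
  8.56043911e-02 -7.72051180e-06]
```

The arm top went from 0.136 to 0.120, so it slides and the force only relaxes at each stop. About 22 mm is left. I'll push on with coarse steps and then fine ones, watching the force.

```bash
cat > push.py <<'E'
from h import *
b=np.load("bias.npy"); o=r.observe(); P=np.array([*o["eef_pos"][:2],.1087]); 
def step(dz,v=.012):
    P[2]-=dz; r.servo_line(P,v=v); f=[r.observe()["ft_force"][2]]
    for _ in range(3): r.hold(.008); f.append(r.observe()["ft_force"][2])
    return np.mean(f)-b[2], f[0]-b[2]
for i in range(4):
    f=step(.004); print(round(P[2],4),np.round(f,1))
    if f[0]>4: break
for i in range(45):
    dz=.0006 if f[0]<6 else .0003 if f[0]<11 else .00015
    f=step(dz); print(round(P[2]*1000,2),np.round(f,1),end="; ")
    if f[0]>=13.9 or r.observe()["t"]>30: break
m,s=fz(8,.02); print("\nheld",m[2]-b[2],r.observe()["eef_pos"],r.observe()["t"])
E
python3 push.py
```

```text
0.1047 [-0.2  0.7]
0.1007 [0.1 0.4]
0.0967 [-0.1  0.6]
0.0927 [0.1 0.7]
92.1 [ 0.3 -0.1]; 91.5 [0.9 0.4]; 90.9 [0.  0.1]; 90.3 [0.3 0.3]; 89.7 [0.5 0. ]; 89.1 [0.2 0.5]; 88.5 [0.9 1.2]; 87.9 [3.5 3.6]; 87.3 [5.1 5.2]; 86.7 [6.  5.5]; 86.4 [7.1 7.4]; 86.1 [7.4 7. ]; 85.8 [8.2 8.3]; 85.5 [8.3 8.4]; 85.2 [8.8 8.9]; 84.9 [9.  8.9]; 84.6 [8.5 8.8]; 84.3 [8.4 8.1]; 84.0 [8.8 8.5]; 83.7 [8.8 9. ]; 83.4 [9.1 9.7]; 83.1 [9.1 9.6]; 82.8 [9.2 9. ]; 82.5 [8.7 9. ]; 82.2 [9.  8.5]; 81.9 [9.2 9.2]; 81.6 [9.6 9.8]; 81.3 [8.6 8.4]; 81.0 [9.5 9. ]; 80.7 [10.2  9.9]; 80.4 [10.9 11.5]; 80.1 [12.2 12.2]; 79.95 [13.5 13.5]; 79.8 [14.2 14.1]; 
held 13.663042234238223 [0.56848136 0.0248441  0.08200771] 25.675
```

The profile is as expected: contact at 88.5 mm, a 9 N plateau while the arm rocks, then a steeper climb. It relaxed to 13.7 N at hold, so I'll take one tiny step more. Then I'll lift off, open and measure the handle.

```bash
cat > look.py <<'E'
from h import *
def handle():
  for n in("side","top"):
    d=cam(n); w=cloud(d); s=(w[...,:2]-BAR)@A; l=(w[...,:2]-BAR)@np.array([-A[1],A[0]])
    c=d["color"].astype(int); red=c[...,2]>1.8*c[...,1]; z=w[...,2]
    near=(s>-.145)&(s<-.06)&(abs(l)<.04)
    m=near&(z>.12)&~red; P=w[m]
    # top face: fit plane by refining
    top=P[P[:,2]>np.percentile(P[:,2],99)-.016]
    for _ in range(6):
        k=np.linalg.lstsq(np.c_[top[:,:2]-HAN,np.ones(len(top))],top[:,2],rcond=None)[0]
        e=P[:,2]-(np.c_[P[:,:2]-HAN,np.ones(len(P))]@k); top=P[abs(e)<.003]
    g=k[:2]@A; rect=cv2.minAreaRect(top[:,:2].astype(np.float32))
    print(n,len(top),"slope deg along A",np.degrees(np.arctan(g)),"cross",np.degrees(np.arctan(k[:2]@[-A[1],A[0]])),"z at HAN",k[2],rect)
    m=red&(s<-.03)&(s>-.075)&(abs(l)<.02)&(z>.085); 
    q=np.c_[s[m],z[m]]; 
    for lo in(-.075,-.06,-.045): 
        t=q[(q[:,0]>lo)&(q[:,0]<lo+.015),1]; print("  armtop",lo,np.percentile(t,[60,80]).round(4) if len(t) else None)
    cv2.imwrite(f"pics/{n}_h.png",cv2.resize(d["color"][150:290,230:400],None,fx=4,fy=4,interpolation=3))
E
python3 - <<'E'
from h import *
b=np.load("bias.npy"); o=r.observe(); P=np.array([*o["eef_pos"][:2],.0798])
# keep the commanded x,y of the push
R=rot(YAW,np.radians(5)); M=R.as_matrix(); C=np.r_[BAR-.044*A,.175]; P[:2]=(C+.016*M[:,2]-.011*M[:,0])[:2]
for k in range(2):
    P[2]-=.00015; r.servo_line(P,v=.012); m,_=fz(6,.01); print(m[2]-b[2])
    if m[2]-b[2]>14.2: break
P[2]+=.11; r.servo_line(P,v=.12)
r.set_gripper(.04)
print(r.observe()["t"])
from look import handle; handle(); print(r.observe()["t"])
E
```

```text
14.587991881046275
27.5083
side 332 slope deg along A -7.916457286725435 cross -6.196003462634458 z at HAN 0.47054273026118654 ((0.506223738193512, -0.010809831321239471), (0.043398626148700714, 0.08527524769306183), 49.66160583496094)
  armtop -0.075 [0.097  0.0976]
  armtop -0.06 [0.0957 0.096 ]
  armtop -0.045 [0.0944 0.0953]
top 27328 slope deg along A 6.62588361742925 cross -6.498595106836972 z at HAN 0.6759041159412641 ((0.5003013014793396, 0.0009488984942436218), (0.08502764999866486, 0.0799056887626648), 19.319568634033203)
  armtop -0.075 None
  armtop -0.06 None
  armtop -0.045 None
27.6083
```

View pics/side_h.png

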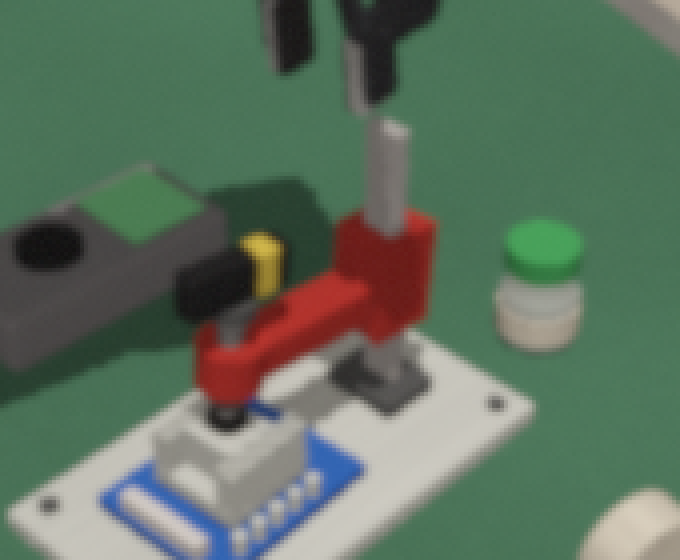

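The jaw stays bound with the arm rocked up about 5°, the pad sits on the heat sink at (225,415), and the wing is at (230,275). My plane fit picked up the gripper, so I'll refit with a height cap.

```bash
python3 - <<'E'
from h import *
d=cam("side"); w=cloud(d); N=np.array([-A[1],A[0]]); s=(w[...,:2]-BAR)@A; l=(w[...,:2]-BAR)@N
c=d["color"].astype(int); red=c[...,2]>1.8*c[...,1]; z=w[...,2]
m=(s>-.145)&(s<-.06)&(abs(l)<.03)&(z>.125)&(z<.165)&~red
Q=np.c_[s[m],l[m],z[m]]; print(len(Q),np.percentile(Q,[2,98],axis=0).round(4).tolist())
top=Q[Q[:,2]>.137]
for _ in range(8):
    k=np.linalg.lstsq(np.c_[top[:,:2]+[.1,0],np.ones(len(top))],top[:,2],rcond=None)[0]
    e=Q[:,2]-np.c_[Q[:,:2]+[.1,0],np.ones(len(Q))]@k; top=Q[(abs(e)<.0025)]
print(len(top),"slopes",np.degrees(np.arctan(k[:2])),"z@-100",k[2],cv2.minAreaRect(top[:,:2].astype(np.float32)),top.mean(0))
q=red&(s<-.03)&(s>-.085)&(abs(l)<.02)&(z>.088); t=np.c_[s[q],z[q]]
xs=np.arange(-.08,-.03,.008); u=[(x,np.percentile(t[abs(t[:,0]-x)<.004,1],75)) for x in xs if (abs(t[:,0]-x)<.004).sum()>5]; print(np.round(u,4).tolist())
print("rock deg",np.degrees(np.arctan(np.polyfit(*np.array(u).T,1)[0])))
o=r.observe();print(o["opening"],o["joints"])
M=Ro.from_rotvec(o["tcp_rot"]).as_matrix(); q=(w-o["eef_pos"])@M
mm=(abs(q[...,0])<.014)&(abs(q[...,1])<.04)&(q[...,2]>-.06)&(q[...,2]<.02)
print("fingers tool z",np.histogram(q[...,2][mm],np.arange(-.06,.021,.004))[0], np.nanpercentile(q[mm],[2,98],axis=0).round(3).tolist())
E
```

```text
412 [[-0.1225, -0.0076, 0.1261], [-0.0694, 0.0072, 0.1478]]
176 slopes [-3.88891295 10.14906512] z@-100 0.14559551503426868 ((-0.09426434338092804, 0.0004708394408226013), (0.01493197400122881, 0.0551404245197773), 87.45838928222656) [-0.09516396 -0.00112319  0.14515462]
[[-0.08, 0.0985], [-0.072, 0.0978], [-0.064, 0.0971], [-0.056, 0.0966], [-0.048, 0.0955], [-0.04, 0.0949], [-0.032, 0.0941]]
rock deg -5.309583456701075
0.03975925540462709 [ 0.02920385  0.03162111  0.05889446  1.51490541  0.02657038 -0.30811862]
fingers tool z [36 36 52 53 53 59 46 53 54 37 32  8  0  0  0  0  0  0  0  0] [[-0.01, -0.033, -0.059], [0.013, 0.032, -0.016]]
```

```bash
python3 - <<'E'
from h import *
N=np.array([-A[1],A[0]]); rock=np.radians(5.3)
topc=np.r_[BAR-.0945*A+.0003*N,.1455]; up=np.r_[A*np.sin(rock),np.cos(rock)]
R0=rot(YAW,-rock)
def ori(th): return Ro.from_rotvec(-up*th)*R0     # clockwise from above by th
G=topc-up*(.022+.0135); th0=.045
r.servo_line(G+up*.048,ori(th0).as_rotvec(),v=.09)
print(r.observe()["t"],r.inverse_kinematics(G,ori(th0+1.15).as_rotvec()))
b,_=fz(6); np.save("bias2.npy",b)
r.servo_line(G+up*.02,v=.07); f,_=fz(3); print("f",(f-b)[:3].round(1))
r.servo_line(G,v=.05); f,_=fz(3); print("f",(f-b)[:3].round(1))
r.set_gripper(0.0,30); f,_=fz(6); o=r.observe(); print("gripped",o["opening"],o["gripper_force"],(f-b).round(2),o["t"])
d=cam("side"); cv2.imwrite("pics/grip.png",cv2.resize(d["color"][150:290,230:400],None,fx=4,fy=4,interpolation=3))
E
```

```text
28.575 [ 0.02251775  0.05758674 -0.06764403  1.53351361 -0.02870487  0.88031795]
f [-0.6  0.2  0.3]
f [-0.2 -0.2 -0.3]
gripped 0.013292713801937455 34.28509846329689 [-0.38 -1.16  3.09 -0.24  0.08 -0.08] 30.3167
```

View pics/grip.png

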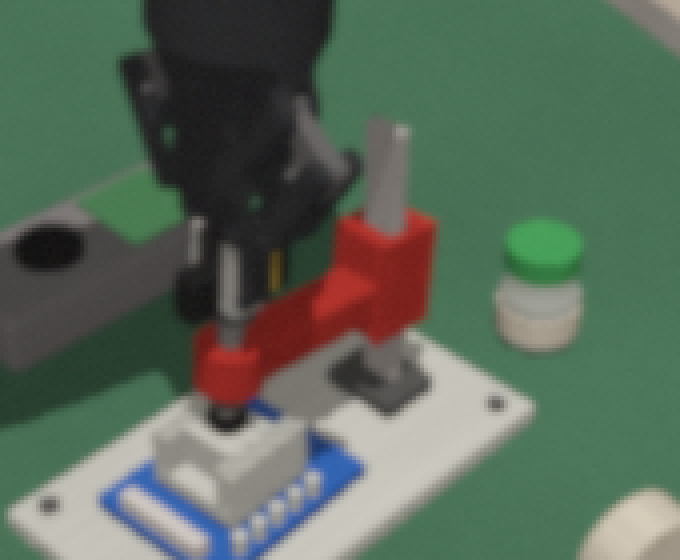

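The pads hold the wing around its middle at (235,275), opening 13.3 mm, jaw unmoved. Now I'll turn it in steps.

```bash
python3 - <<'E'
from h import *
N=np.array([-A[1],A[0]]); rock=np.radians(5.3)
topc=np.r_[BAR-.0945*A+.0003*N,.1455]; up=np.r_[A*np.sin(rock),np.cos(rock)]
R0=rot(YAW,-rock); ori=lambda th: Ro.from_rotvec(-up*th)*R0
G=topc-up*(.022+.0135); th0=.045; b=np.load("bias2.npy")
for th in np.linspace(0,1.12,8)[1:]:
    r.move_pose(G,ori(th0+th).as_rotvec()); f,_=fz(4,.01); f=f-b
    o=r.observe(); print(round(th,2),f.round(2),"tq about up",round(f[3:]@up,3),o["eef_pos"].round(4),round(o["opening"],4),round(o["t"],2))
    if abs(f[2])>2: G=G+up*np.clip(f[2]/10000,-.0006,.0006)
    if np.abs(f[:3]).max()>20: print("stop"); break
d=cam("side"); cv2.imwrite("pics/turned.png",cv2.resize(d["color"][150:290,230:400],None,fx=4,fy=4,interpolation=3))
E
```

```text
0.16 [ 0.15  0.32  3.79  0.02  0.01 -0.11] tq about up -0.103 [0.5048 0.0029 0.1104] 0.0131 30.68
0.32 [ 1.4   1.85  0.75  0.43 -0.31 -0.14] tq about up -0.111 [0.5048 0.003  0.1104] 0.013 30.98
0.48 [ 3.    3.35 -1.79  0.86 -0.56 -0.12] tq about up -0.063 [0.5048 0.0031 0.1103] 0.0133 31.29
0.64 [ 2.89  5.09 -3.09  1.13 -0.75 -0.13] tq about up -0.052 [0.5048 0.0033 0.1101] 0.0135 31.6
0.8 [ 3.73  5.88 -2.68  1.33 -0.81 -0.17] tq about up -0.079 [0.505  0.0035 0.11  ] 0.0133 31.91
0.96 [ 4.53  6.53 -2.91  1.53 -0.93 -0.14] tq about up -0.035 [0.5051 0.0036 0.1097] 0.0135 32.22
1.12 [ 5.27  7.36 -2.82  1.65 -1.06 -0.18] tq about up -0.067 [0.5052 0.0037 0.1095] 0.0134 32.52
```

View pics/turned.png

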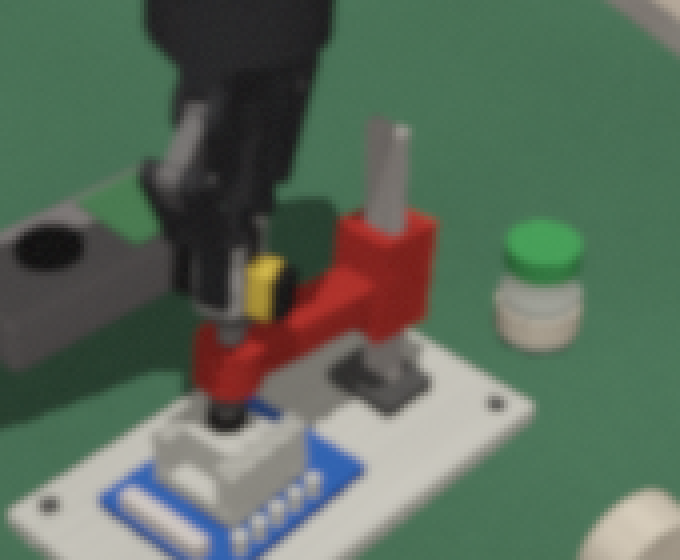

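The yellow end has swung clockwise by about 1.1 rad, and the heat sink and board are where they were. I'll relax the side load, release, back off along the screw axis, and check the result.

```bash
python3 - <<'E'
from h import *
N=np.array([-A[1],A[0]]); rock=np.radians(5.3); up=np.r_[A*np.sin(rock),np.cos(rock)]; b=np.load("bias2.npy")
o=r.observe(); P=o["eef_pos"]+[.0003,.0005,0]; r.servo_line(P,v=.01); f,_=fz(4,.01); print((f-b)[:3].round(1))
r.set_gripper(.045); r.hold(.1)
r.servo_line(P+up*.06,v=.08); r.servo_line(P+[-.06,-.12,.12],v=.25)
o=r.observe(); print(o["t"],o["opening"],o["ft_force"])
d=cam("side"); w=cloud(d); s=(w[...,:2]-BAR)@A; l=(w[...,:2]-BAR)@N; z=w[...,2]
c=d["color"].astype(int); red=c[...,2]>1.8*c[...,1]
m=(s>-.145)&(s<-.06)&(abs(l)<.035)&(z>.14)&(z<.165)&~red; Q=np.c_[s[m],l[m]].astype(np.float32)
u=np.linalg.svd(Q-Q.mean(0),full_matrices=0)[2][0]; print("handle",len(Q),cv2.minAreaRect(Q),np.degrees(np.arctan2(u[1],u[0])))
q=red&(s<-.03)&(s>-.085)&(abs(l)<.02)&(z>.088); t=np.c_[s[q],z[q]]
xs=np.arange(-.08,-.03,.008); v=np.array([(x,np.percentile(t[abs(t[:,0]-x)<.004,1],75)) for x in xs if (abs(t[:,0]-x)<.004).sum()>5]); print("armtop",v[:,1].round(4),"rock",np.degrees(np.arctan(np.polyfit(*v.T,1)[0])))
for x in finder.regions_of("heatsink","side"): print(x["conf"],x["bbox"])
cv2.imwrite("pics/final.png",cv2.resize(d["color"][150:290,230:400],None,fx=4,fy=4,interpolation=3))
E
```

```text
[ 0.7  2.4 -0.2]
35.0833 0.04510833314713857 [ 0.99000986  0.7151256  -0.28427231]
handle 179 ((-0.09224524348974228, -0.0016917400062084198), (0.015875279903411865, 0.05037643760442734), 24.065425872802734) -66.61708
armtop [0.1    0.099  0.0977 0.0969 0.0966 0.096  0.0949] rock -5.705503053071135
0.89 [214.9, 335.4, 25.9, 30.7]
0.72 [206.3, 292.0, 27.8, 23.8]
0.68 [318.0, 359.7, 40.0, 41.8]
0.58 [287.9, 265.6, 33.3, 33.9]
0.22 [284.9, 272.1, 62.5, 44.3]
```

View pics/final.png

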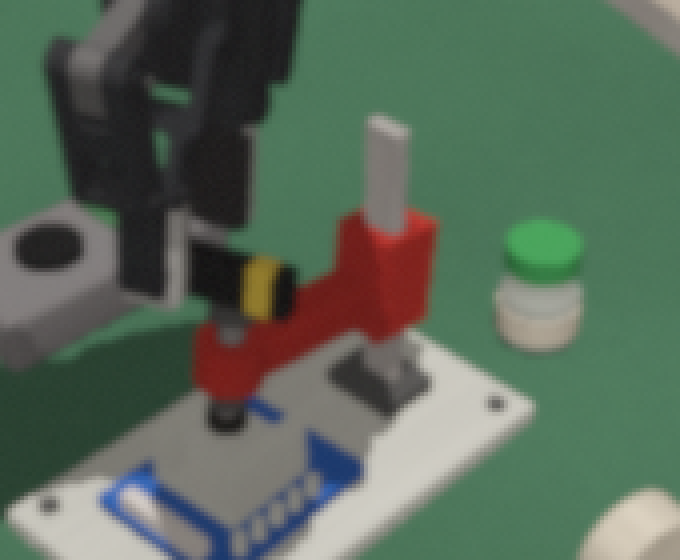

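The handle measures about 1.12 rad clockwise from where it started, the jaw is still bound, and the heat sink hasn't moved. The gripper is open and clear, so I'm handing in.

```bash
python3 -c "
from workcell import r
print(r.finish_job())"
```

```text
the job is handed in; nothing more can be done
None
```

The job is handed in at about 35 s of the 48 s allowed: the jaw was pushed to about 14.6 N and has bound on the bar, the handle was turned about 1.1 rad clockwise (clamping force not measured directly), the heat sink showed no visible shift, and the gripper is open and clear.

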